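# Bleed the drying chamber and unscrew its desiccant cap

## Task

The phone in the vacuum drying chamber is dry and the desiccant has to be changed. With the cap still on, bleed the chamber: push the red spring slide on its lid all the way to the end of its track and let go of it there so that it snaps back by itself. Then turn the yellow winged cap anticlockwise, about two turns, until its thread lets go, lift it straight up clear of the port and, without ever tipping it over, stand it wings up on the floor of the steel tray; do not shift the other things on the bench.

Things in the scene. Friction and masses are not known exactly. Their poses are not given: they have to be found in the camera images.
- chamber: vacuum drying chamber: heavy steel pot that does not move, 200 mm wide, clear lid 224 mm wide, lid top 134 mm above the bench; origin under its middle, z up. On the lid: the port 15 mm from the middle along +x, the red slide 74 mm along -x, a round gauge 40 mm wide and 17 mm high at (88, 20) mm and a brass hose valve with a blue lever, 21 mm high, at (75, -66) mm
- port (a point): centre of the top rim of the threaded aluminium port on the chamber's lid, 169.5 mm above the bench; axes as the chamber's. Boss 54 mm wide, 10 mm high on the lid; on it the neck, 28 mm wide (36 mm over the thread), 25.5 mm high, its top 6 mm plain, its bore 20 mm wide. Right-hand thread, two turns, pitch 6 mm
- cap_grip (a point): grip point of the yellow winged screw cap: middle of its wing, 5 mm below the wing's top edge, 21 mm above the top of the skirt, 52 mm above the rim (underside). x along the wing, y across its thickness, z up. Screwed home it is 26.5 mm above port; turning anticlockwise seen from above lifts it 6 mm a turn, and after about two turns (12 mm) the thread lets go
- cap: the yellow cap, 90 g, origin at the middle of its open rim: round skirt 49 mm wide, 31 mm high, closed on top, with a central plug inside that reaches down to the rim; across it one straight upright wing, 96 mm long (x), 9 mm thick (y), its top 57 mm above the rim; its ears stand out 24 mm on both sides of the skirt and reach down to 8 mm above the rim. Turns easily: a few newtons sideways against one ear are enough
- vent (a joint): travel of the red bleed slide in m: 0 at rest, 0.028 at its stop; it moves along the chamber's +y axis (the y axis of vent_knob and port). A spring pushes it back with 2 N at rest and 5 N at the stop
- vent_knob (a point): centre of the top of the red slide's knob, a block 16 mm in x, 14 mm in y, rising 18 mm above its aluminium valve body (24 x 82 mm, 10 mm high, on the lid, its track along y); the point is 28.5 mm above the lid, 89 mm from the port along -x. The space beside the knob is free; y axis: the direction in which it is pushed
- tray_in (a point): centre of the inner floor of the shallow open steel tray, 3 mm above the bench; the tray stays where it is; 200 mm along its x and 150 mm along its y, walls 3 mm thick, rim 18 mm above the bench
- flux_tin: bystander: red tin, 42 mm wide, 28 mm high, origin under it
- paste_jar: bystander: white jar, 44 mm wide, 36 mm high, origin under it
- alcohol: bystander: white bottle, 62 mm wide, 165 mm high, origin under it
- tool_cup: bystander: salmon-coloured cup full of hand tools, 80 mm wide, 180 mm high with its tools, origin under it
- multimeter: bystander: orange multimeter lying flat, 180 x 86 x 45 mm, origin under it
- board_clamp: bystander: black circuit-board clamp with brass screws, 150 x 95 x 28 mm, origin under it
- driver: bystander: blue screwdriver lying flat, 150 mm long

How it is judged:
By the outcome, as a careful person would: the job done as asked, in the order asked, and still so for the second after the job is handed in, with the robot touching nothing.
It also fails if it takes over 69 s, if anything falls off the work surface, if the arm or the gripper's body presses on something with over 40 N, if the wrist force passes 120 N, or if a joint passes its speed limit or range.

## Robot

A 6-joint arm with a two-finger parallel gripper is mounted at the origin on the work surface. World frame = base frame: x ahead of the robot, y to its left, z up, the work surface at z = 0. Lengths are in m, angles in rad, forces in N, time in s.
With the tool pointing down it reaches from about 0.35 to 0.975 m from the base axis. Payload 7.1 kg.
Tool frame: the origin (TCP) lies midway between the tips of the shut fingers; the grasp point (between the pads) lies 19 mm behind it; z points along the fingers, y is the line along which they close (so a half turn about z gives the same grasp; the last joint's range is limited). The gripper opens to 88 mm and grips with 3 to 60 N. Pads are 20 mm wide; open, the fingers measure 115 mm over their backs; the gripper's body (75 mm by 178 mm) begins 61 mm behind the grasp point.
Start: joints at [1.113, 0.423, 1.63, -0, 1.089, -0.019], TCP at [0.266, 0.566, 0.223] pointing down, gripper open.
Joint ranges: [-3, 3], [-0.9, 2.11], [0.09, 2.58], [-1.31, 4.45], [0.11, 2.69], [-2.54, 2.54]. Speed limits (rad/s): [2.39, 2.39, 3.01, 3.14, 3.14, 3.14].

## Interface

Orientations are given as a unit quaternion [w, x, y, z].
In Python, from station import move_pose, movel, movej, command_gripper, wait, inverse_kinematics, read_camera, camera_info, MotionError, job_done, get_time, get_joint_pos, get_qvel, get_effort, get_tcp_pos, get_ee_rot, get_ft_force, get_ft_torque, get_grip_width, get_finger_force gives the robot as it stands. Calls block until the motion is done:
- move_pose(position, orientation): joint-space move of the TCP to a pose.
- movel(position, frame=None, v=0.15, until_force=None): straight line of the TCP; frame=None keeps the orientation; v is the mean speed in m/s. With until_force (N) it stops when the force on the tool has changed by that much, and returns True; else False.
- movej(angles): joint-space move.
- command_gripper(opening): opening from 0.0 (shut) to 1.0 (fully open); the grip force is fixed at half the most; returns when the fingers have stopped.
- wait(seconds).
- inverse_kinematics(position, orientation): joint angles nearest the present ones, or None.
- read_camera(name): name is "scene" or "top" or "wrist"; returns the picture (480x640x3 uint8, red, green, blue); there is no depth.
- camera_info(name): a dict with "intrinsics" (3x3 intrinsics, pixels), "T" (4x4, takes a point from camera to world coordinates); the wrist camera has in their place "tool_from_camera" (4x4, takes a point from camera to tool coordinates, whose origin is the TCP and whose axes are the flange's). Camera axes: x right, y up, looking along -z (the intrinsics and any distortion apply to the point x, -y, -z); pixel columns grow to the right and rows downward; lengths in m; the calibration is good to about 2 mm. A picture is of the moment at which its call begins: read the wrist's pose just before it. camera_info takes no time and is no camera call.
A pose or a line that the arm cannot do raises MotionError and nothing moves.
- job_done(): hands the job in; it is judged then, once.
Readings, each from a call of its own:
- get_time(): time.
- get_joint_pos(): joint angles.
- get_qvel(): joint speeds.
- get_effort(): joint torques, N m.
- get_tcp_pos(): TCP position.
- get_ee_rot(): TCP orientation.
- get_ft_force(): force on the tool from outside, world axes, zero at the start.
- get_ft_torque(): the same for the moment, N m.
- get_grip_width(): opening from 0.0 (shut) to 1.0 (fully open).
- get_finger_force(): force on a finger pad.
Only numpy, scipy, OpenCV 4.12 (cv2) and the standard library are available. Lean on these libraries where they do the work, as an engineer would, in place of code of your own. Each camera call takes 0.05 s, during which the arm holds its last target. There are 200 camera calls.

## Working session

There is one attempt and no reset: what is moved stays moved. The work goes in short steps, each a Python script; the robot and the scene stay as the last script left them, time stands still between calls to the robot, and variables do not carry over. Pictures are saved under pics/ and viewed, at most 10 in all, crops included, and the job is handed in when it is done.

```bash
mkdir -p pics; ls; python3 - <<'E'
from station import *
import cv2,numpy as np
np.set_printoptions(precision=4,suppress=True)
for n in("scene","top"):
    im=read_camera(n); cv2.imwrite(f"pics/{n}0.png",im[...,::-1]); i=camera_info(n); print(n,i)
print(camera_info("wrist"),get_time(),get_tcp_pos(),get_ee_rot())
E
```

```text
pics
scene {'intrinsics': array([[476.5953,   0.    , 316.2472],
       [  0.    , 476.5953, 241.5601],
       [  0.    ,   0.    ,   1.    ]]), 'T': array([[-0.1005, -0.7607,  0.6413,  1.2913],
       [ 0.9949, -0.0818,  0.059 ,  0.091 ],
       [ 0.0076,  0.6439,  0.765 ,  1.0317],
       [ 0.    ,  0.    ,  0.    ,  1.    ]])}
top {'intrinsics': array([[507.3327,   0.    , 317.8495],
       [  0.    , 507.3327, 245.4792],
       [  0.    ,   0.    ,   1.    ]]), 'T': array([[-0.0037,  0.9888, -0.1495,  0.3366],
       [-0.9999, -0.002 ,  0.0112,  0.0215],
       [ 0.0108,  0.1495,  0.9887,  1.668 ],
       [ 0.    ,  0.    ,  0.    ,  1.    ]])}
{'intrinsics': array([[420.9688,   0.    , 318.6861],
       [  0.    , 420.9688, 240.9275],
       [  0.    ,   0.    ,   1.    ]]), 'tool_from_camera': array([[-0.0003,  0.9541,  0.2996,  0.0829],
       [ 1.    ,  0.0003,  0.    , -0.0019],
       [-0.0001,  0.2996, -0.9541, -0.1621],
       [ 0.    ,  0.    ,  0.    ,  1.    ]])} 0.1 [0.2653 0.5654 0.222 ] [-0.0001  0.2176  0.976  -0.0007]
```

View pics/scene0.png

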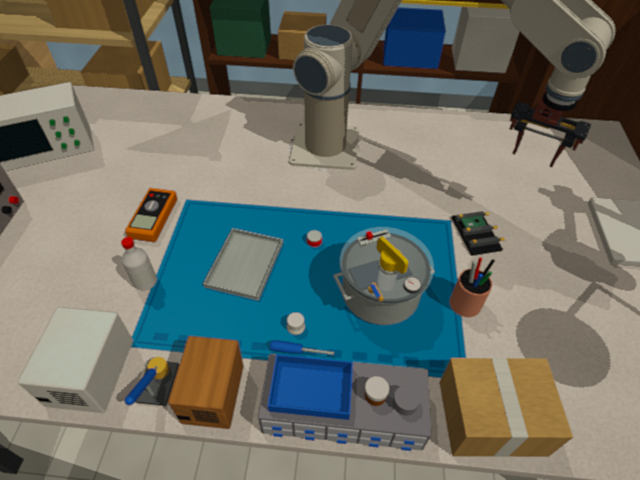

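View pics/top0.png

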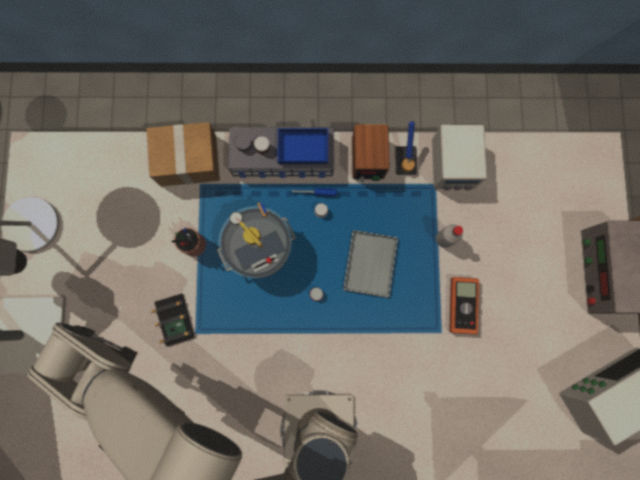

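Both views show the chamber (top ≈ (255,243), scene ≈ (385,275)). Its yellow cap is at top (251,236), the red knob at top (268,262), and the empty tray at top (371,264). Next come rough positions, then a wrist look.

```bash
cat > h.py <<'E'
from station import *
import cv2,numpy as np
np.set_printoptions(precision=4,suppress=True)
from scipy.spatial.transform import Rotation as R
def q2R(q): return R.from_quat([q[1],q[2],q[3],q[0]])
def down(yaw):
    "tool z down, tool x at heading yaw in world; tool y = heading yaw-90deg"
    x=np.array([np.cos(yaw),np.sin(yaw),0]);z=np.array([0,0,-1.]);y=np.cross(z,x)
    q=R.from_matrix(np.c_[x,y,z]).as_quat(); return np.array([q[3],q[0],q[1],q[2]])
def shot(n,f=None):
    i=dict(camera_info(n))
    if n=="wrist":
        T=np.eye(4);T[:3,:3]=q2R(get_ee_rot()).as_matrix();T[:3,3]=get_tcp_pos();i["T"]=T@i["tool_from_camera"]
    im=read_camera(n)
    if f: cv2.imwrite(f"pics/{f}.png",im[...,::-1])
    return im,i["intrinsics"],i["T"]
def cast(uv,K,T,z):
    uv=np.atleast_2d(uv).astype(float)
    d=np.c_[(uv[:,0]-K[0,2])/K[0,0],-(uv[:,1]-K[1,2])/K[1,1],-np.ones(len(uv))]@T[:3,:3].T
    o=T[:3,3]; return o+d*((z-o[2])/d[:,2])[:,None]
def mask(im,h0,h1,s=110,v=60):
    h=cv2.cvtColor(im,cv2.COLOR_RGB2HSV)
    H=h[...,0].astype(int); ok=(H>=h0)&(H<=h1) if h0<=h1 else (H>=h0)|(H<=h1)
    return (ok&(h[...,1]>s)&(h[...,2]>v)).astype(np.uint8)
def blobs(m,amin=8):
    n,l,st,c=cv2.connectedComponentsWithStats(m); return [(c[i],st[i],l==i) for i in range(1,n) if st[i,4]>=amin]
E
python3 - <<'E'
from h import *
for n in("top","scene"):
    im,K,T=shot(n)
    for nm,m,z in(("red",mask(im,172,6),.1625),("yel",mask(im,20,32,130,100),.196)):
        for c,s,_ in blobs(m): print(n,nm,c,s,cast(c,K,T,z)[0])
im,K,T=shot("top"); print(cast([(350,232),(398,237),(391,296),(345,290),(255,243)],K,T,.018))
print(cast((255,243),K,T,.134))
E
```

```text
top red [457.7143 230.1   ] [453 226  10   9  70] [ 0.6103 -0.4188  0.1625]
top red [181.7857 243.3571] [180 242   5   4  14] [0.5714 0.4119 0.1625]
top red [268.4815 259.8889] [266 257   6   6  27] [0.5209 0.152  0.1625]
top red [603.6168 283.4299] [601 273   7  22 107] [ 0.4478 -0.8485  0.1625]
top red [591.2105 300.5088] [587 297   9   8  57] [ 0.3972 -0.8069  0.1625]
top red [471.5 322.5] [469 321   6   4  20] [ 0.3339 -0.447   0.1625]
top yel [250.8836 234.6509] [240 222  20  23 232] [0.5917 0.2016 0.196 ]
scene red [553.2308 120.9231] [550 120   7   3  13] [0.0073 0.6939 0.1625]
scene red [150.8824 194.5882] [149 193   5   4  17] [ 0.4503 -0.4178  0.1625]
scene red [ 13.1807 199.4217] [  8 196  12   8  83] [ 0.5054 -0.761   0.1625]
scene red [369.0196 235.0588] [366 231   8   9  51] [0.5287 0.1486 0.1625]
scene red [127.2422 242.5234] [121 236  13  14 128] [ 0.6136 -0.4212  0.1625]
scene red [314.1304 242.7536] [307 239  15   8  69] [0.5669 0.0194 0.1625]
scene red [477.4054 268.0405] [474 257   8  22  74] [0.602  0.398  0.1625]
scene yel [32.175  1.225] [20  0 24  4 40] [-0.52
[... 1487 characters left out ...]
0379 -0.4677  0.196 ]
scene yel [79.     83.1111] [77 82  5  3  9] [ 0.0196 -0.7849  0.196 ]
scene yel [486.5556 213.3333] [485 212   4   3   9] [0.4578 0.4276 0.196 ]
scene yel [494.5 227. ] [493 226   4   3   8] [0.5011 0.4406 0.196 ]
scene yel [395.6162 252.5455] [378 237  30  36 198] [0.6039 0.2076 0.196 ]
scene yel [387.7581 261.0977] [380 250  17  22 215] [0.6302 0.19   0.196 ]
scene yel [380.6429 298.2143] [379 296   4   5  14] [0.7301 0.1757 0.196 ]
scene yel [158.3127 366.0347] [147 357  20  22 259] [ 0.9257 -0.237   0.196 ]
[[ 0.6308 -0.1037  0.018 ]
 [ 0.6138 -0.2621  0.018 ]
 [ 0.4196 -0.234   0.018 ]
 [ 0.4395 -0.0849  0.018 ]
 [ 0.5946  0.2094  0.018 ]]
[[0.5765 0.1962 0.134 ]]
```

```bash
python3 - <<'E'
from h import *
t0=get_time()
def meas(f):
    im,K,T=shot("wrist",f)
    for nm,m,z in(("red",mask(im,172,6),.1625),("yel",mask(im,20,32,130,100),.201)):
        for c,s,b in blobs(m,150):
            r=cv2.minAreaRect(np.argwhere(b)[:,::-1].astype(np.float32))
            print(f,nm,c,s,cast(c,K,T,z)[0]);print(cast(cv2.boxPoints(r),K,T,z)[:,:2].ravel())
movel([.266,.566,.30],v=.2)
for k,h in enumerate((125,35)):
    move_pose([.558,.18,.30],down(np.radians(h))); print(get_joint_pos(),get_tcp_pos(),get_time()); meas(f"w{k}")
print(get_time()-t0)
E
python3 -c "
import cv2,numpy as np
a=[cv2.imread(f'pics/w{k}.png') for k in(0,1)]
cv2.imwrite('pics/wc.png',cv2.resize(np.hstack(a),(800,300),interpolation=cv2.INTER_AREA))"
```

```text
[ 0.2932  0.2872  1.6426  0.0003  1.212  -0.319 ] [0.5577 0.1809 0.2999] 2.55
w0 red [255.7327 227.549 ] [244 216  24  24 490] [0.5193 0.1518 0.1625]
[0.5075 0.1543 0.5213 0.1639 0.5309 0.1491 0.5169 0.1393]
w0 red [144.146  240.6253] [119 228  38  36 411] [0.4566 0.0955 0.1625]
[0.4396 0.088  0.4441 0.1066 0.4707 0.0989 0.4665 0.0798]
w0 yel [379.6835 233.7184] [ 311  195  142   72 6022] [0.5858 0.2065 0.201 ]
[0.535  0.2019 0.6075 0.2528 0.6386 0.2164 0.5621 0.1627]
[0.2922 0.287  1.6426 0.     1.212  1.2507] [0.5579 0.1803 0.3   ] 4.0
w1 red [61.5277 12.7303] [ 28   4  68  18 938] [0.5783 0.3939 0.1625]
[0.5631 0.4107 0.5716 0.4135 0.5932 0.3772 0.5849 0.374 ]
w1 red [322.1991 281.4299] [313 269  20  26 442] [0.5225 0.1512 0.1625]
[0.51   0.1519 0.5279 0.1623 0.535  0.1499 0.5171 0.1393]
w1 red [172.5357 329.0931] [ 131  289   77   74 1428] [0.4202 0.2253 0.1625]
[0.3749 0.2388 0.467  0.2283 0.4635 0.2095 0.3699 0.2189]
w1 red [472.6272 342.8302] [ 430  289   79  108 2103] [0.5485 0.0209 0.1625]
[ 0.5619  0.0799  0.5827  0.0729  0.5416 -0.0377  0.5182 -0.0315]
w1 red [370.5459 346.2459] [355 338  35  25 370] [0.4986 0.0865 0.1625]
[0.4936 0.1015 0.5143 0.0836 0.5013 0.0688 0.4802 0.087 ]
w1 yel [322.4387 168.6362] [ 287   96   72  149 5124] [0.5971 0.2041 0.201 ]
[0.5469 0.2124 0.629  0.236  0.6422 0.1961 0.5601 0.1681]
3.8
```

View pics/w0.png

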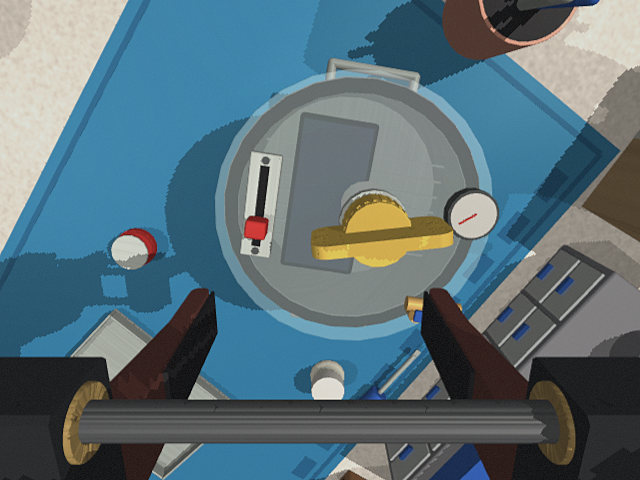

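View pics/w1.png

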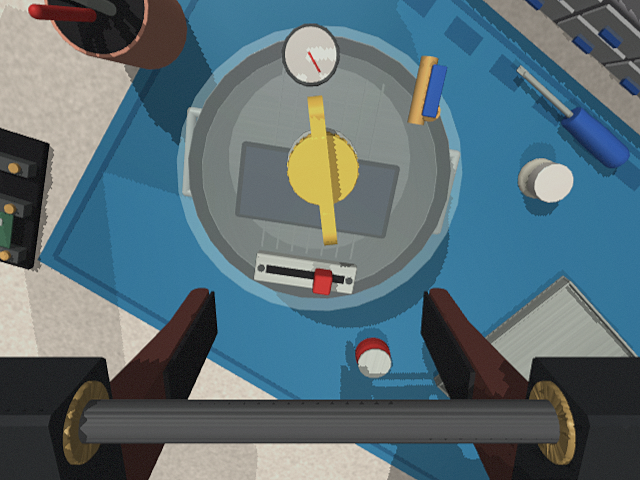

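w0 and w1 both show the wing, knob and valve body clearly. In w1 the camera is almost above the cap: wing ends are at (316,97) and (330,244), and the knob top is at about (323,284). I'll refine these numbers and measure the tray from the top view.

```bash
python3 - <<'E'
from h import *
ti=camera_info("wrist"); K=ti["intrinsics"]
def TT(p,h):
    T=np.eye(4);q=down(np.radians(h));T[:3,:3]=q2R(q).as_matrix();T[:3,3]=p;return T@ti["tool_from_camera"]
Ts=[TT([.5577,.1809,.2999],125),TT([.5579,.1803,.3],35)]
ims=[cv2.imread(f"pics/w{k}.png")[...,::-1].copy() for k in(0,1)]
# wing ends in w1: mask rows away from the skirt
m=mask(ims[1],18,34,110,60)
rows=[(r,)+tuple(np.where(m[r])[0][[0,-1]]) for r in (100,110,120,215,225,235,241) ]
print(rows, [np.where(m[:,280:360].any(1))[0][i] for i in(0,-1)])
a=[0,0]
ys=np.where(m[:,280:360].any(1))[0]; y0,y1=ys[0],ys[-1]
pts=np.array([((r[1]+r[2])/2,r[0]) for r in rows],float); f=np.polyfit(pts[:,1],pts[:,0],1)
e=cast([(np.polyval(f,y0-.5),y0-.5),(np.polyval(f,y1+.5),y1+.5)],K,Ts[1],.201)
print("ends",e,"len",np.linalg.norm(e[0]-e[1]),"mid",e.mean(0),"hd",np.degrees(np.arctan2(*(e[0]-e[1])[[1,0]])))
# w0 : wing columns extremes
m0=mask(ims[0],18,34,110,60); m0[:,:300]=0;m0[:, 470:]=0;m0[280:]=0
xs=np.where(m0.any(0))[0]; print("w0 cols",xs[0],xs[-1],[ (c,np.where(m0[:,c])[0][[0,-1]]) for c in(318,330,430,445)])
# knob & valve body
for k in(0,1):
    im=ims[k];h=cv2.cvtColor(im,cv2.COLOR_RGB2HSV)
    r=mask(im,172,6);box=[(235,210,280,250),(305,262,340,300)][k]
    sub=h[...,2]*r; print(k,"V rows",[int(np.median(sub[y,box[0]:box[2]][sub[y,box[0]:box[2]]>0])) for y in range(box[1],box[3]) if (sub[y,box[0]:box[2]]>0).any()],)
    w=((h[...,1]<40)&(h[...,2]>170)).astype(np.uint8); bb=[(230,140,300,270),(240,240,370,305)][k]
    z=np.zeros_like(w);z[bb[1]:bb[3],bb[0]:bb[2]]=w[bb[1]:bb[3],bb[0]:bb[2]]
    z|=0; c=max(blobs(z),key=lambda b:b[1][4]); rc=cv2.minAreaRect(np.argwhere(z)[:,::-1].astype(np.float32))
    P=cast(cv2.boxPoints(rc),K,Ts[k],.144)
    L=[P[1]-P[0],P[2]-P[1]];L.sort(key=np.linalg.norm);print("body",rc,P.mean(0),np.linalg.norm(L[0]),np.linalg.norm(L[1]),np.degrees(np.arctan2(L[1][1],L[1][0]))%180)
# chamber lid rim / tray in top
im,K2,T2=shot("top")
c=im[225:305,335:408]; cv2.imwrite("pics/tray.png",cv2.resize(c,None,fx=8,fy=8,interpolation=cv2.INTER_NEAREST)[...,::-1])
hs=cv2.cvtColor(im,cv2.COLOR_RGB2HSV); g=np.zeros((480,640),np.uint8); g[225:305,335:408]=(hs[225:305,335:408,1]<90)
b=max(blobs(g),key=lambda b:b[1][4]); rc=cv2.minAreaRect(np.argwhere(b[2])[:,::-1].astype(np.float32))
P=cast(cv2.boxPoints(rc),K2,T2,.018);print("tray",rc,P[:,:2],P.mean(0),np.linalg.norm(P[1]-P[0]),np.linalg.norm(P[2]-P[1]))
E
```

```text
[(100, np.int64(308), np.int64(423)), (110, np.int64(309), np.int64(439)), (120, np.int64(310), np.int64(433)), (215, np.int64(321), np.int64(334)), (225, np.int64(322), np.int64(335)), (235, np.int64(323), np.int64(336)), (241, np.int64(324), np.int64(336))] [np.int64(96), np.int64(244)]
ends [[0.6495 0.2036 0.201 ]
 [0.5576 0.1748 0.201 ]] len 0.09629740724677106 mid [0.6036 0.1892 0.201 ] hd 17.45393046424644
w0 cols 311 452 [(318, array([229, 258])), (330, array([227, 258])), (430, array([217, 248])), (445, array([221, 246]))]
0 V rows [93, 107, 113, 113, 114, 130, 172, 200, 207, 210, 209, 208, 207, 207, 206, 206, 205, 204, 204, 205, 205, 201, 191, 123]
body ((260.03082275390625, 204.2538604736328), (30.636579513549805, 102.45269012451172), 7.125016689300537) [0.5157 0.1629 0.144 ] 0.022660685537165916 0.08103300991179783 115.04316529223033
1 V rows [119, 119, 121, 122, 123, 123, 129, 166, 193, 201, 201, 200, 201, 199, 199, 199, 198, 198, 199, 199, 199, 198, 199, 200, 184, 151]
body ((304.45501708984375, 273.18438720703125), (99.98422241210938, 26.143075942993164), 8.275894165039062) [0.5138 0.1624 0.144 ] 0.022667702265595932 0.08034398617854514 116.1802740108906
tray ((370.5540771484375, 263.6756896972656), (47.34690856933594, 61.320823669433594), 9.462322235107422) [[ 0.4395 -0.0757]
 [ 0.6391 -0.1112]
 [ 0.6127 -0.2652]
 [ 0.4138 -0.227 ]] [ 0.5263 -0.1698  0.018 ] 0.20272105357150547 0.1562773401568459
```

```bash
python3 - <<'E'
from h import *
ti=camera_info("wrist"); K=ti["intrinsics"]
def TT(p,h):
    T=np.eye(4);q=down(np.radians(h));T[:3,:3]=q2R(q).as_matrix();T[:3,3]=p;return T@ti["tool_from_camera"]
Ts=[TT([.5577,.1809,.2999],125),TT([.5579,.1803,.3],35)]
ims=[cv2.imread(f"pics/w{k}.png")[...,::-1].copy() for k in(0,1)]
m=mask(ims[1],18,34,110,60);m[:,360:]=0
g=[(r,)+tuple(np.where(m[r])[0][[0,-1]]) for r in (100,110,120,220,230,240)];print(g)
f=np.polyfit([r[0] for r in g],[(r[1]+r[2])/2 for r in g],1)
e=cast([(np.polyval(f,y),y) for y in(96,244.5)],K,Ts[1],.201)
print(e,np.linalg.norm(e[0]-e[1]),"mid",e.mean(0),"hd",np.degrees(np.arctan2(*(e[0]-e[1])[[1,0]])))
print("w0 ends",cast([(311,247),(452.5,236)],K,Ts[0],.201))
# w0 wing top lower edge -> subtract
for k,box in((0,(235,210,280,250)),(1,(305,262,340,300))):
    s=mask(ims[k],172,6,110,165);b=np.zeros_like(s);b[box[1]:box[3],box[0]:box[2]]=s[box[1]:box[3],box[0]:box[2]]
    rc=cv2.minAreaRect(np.argwhere(b)[:,::-1].astype(np.float32));P=cast(cv2.boxPoints(rc),K,Ts[k],.1625)
    print("knob",rc,P.mean(0),np.linalg.norm(P[1]-P[0]),np.linalg.norm(P[2]-P[1]),np.degrees(np.arctan2(*(P[1]-P[0])[[1,0]]))%90)
E
```

```text
[(100, np.int64(308), np.int64(322)), (110, np.int64(309), np.int64(323)), (120, np.int64(310), np.int64(324)), (220, np.int64(321), np.int64(334)), (230, np.int64(322), np.int64(335)), (240, np.int64(323), np.int64(336))]
[[0.6291 0.2322 0.201 ]
 [0.5598 0.1717 0.201 ]] 0.09207166779916652 mid [0.5945 0.202  0.201 ] hd 41.09667416138196
w0 ends [[0.5571 0.1743 0.201 ]
 [0.6279 0.233  0.201 ]]
knob ((254.87997436523438, 229.83999633789062), (19.79899024963379, 16.404876708984375), 8.13010311126709) [0.5222 0.1506 0.1625] 0.012682323813591008 0.014470546205825887 24.228224227959572
knob ((322.0, 284.5), (16.27549934387207, 17.426292419433594), 9.462322235107422) [0.5202 0.1499 0.1625] 0.014503928524237184 0.012498663785998504 26.041167764481546
```

Consistent: the knob (0.521,0.150) to cap axis (0.594,0.202) distance is 89–90 mm. Chamber yaw is ≈26°, from the 81 mm valve body at 116°, with the knob 14 mm off its centre. Now push the slide.

```bash
python3 - <<'E'
from h import *
yw=np.radians(26); d=np.array([-np.sin(yw),np.cos(yw),0]); q=down(yw+np.pi/2)
k=np.array([.5212,.1502,.150])
up=np.array([0,0,1.])
command_gripper(0.0)
s=k-.030*d
move_pose(s+.06*up,q); movel(s,v=.12)
print(get_time(),get_tcp_pos(),get_ft_force())
r=movel(k+.0*d,v=.03,until_force=1.2); c=np.array(get_tcp_pos()); print(r,(c-k)@d,get_ft_force()@d)
r=movel(c+.036*d,v=.05,until_force=14); e=np.array(get_tcp_pos()); print(r,(e-c)@d,get_ft_force()@d,e[2])
f0=get_ft_force()
movel(e+.035*up,v=.3); print(get_time(),get_tcp_pos())
im,K,T=shot("wrist","push")
for c,st,b in blobs(mask(im,172,6,110,165),100): print(c,st,cast(c,K,T,.1625)[0])
E
```

```text
7.4333 [0.5347 0.1234 0.1503] [ 0.3454  0.2061 -0.2199]
True -0.01653845527874077 -3.304384131318999
True 0.027168847156655948 -7.602352322461932 0.1499547632773778
8.85 [0.5168 0.1609 0.186 ]
```

```bash
python3 - <<'E'
from h import *
movel(np.array(get_tcp_pos())+[0,0,.05],v=.25)
command_gripper(0.5)
move_pose([.558,.18,.28],down(np.radians(40.5)))
im,K,T=shot("wrist","after"); print(get_time(),get_joint_pos())
s=mask(im,172,6,110,165)
for c,st,b in blobs(s,100): print(c,st,cast(c,K,T,.1625)[0])
m=mask(im,18,34,110,60);m[:,370:]=0
b=max(blobs(m),key=lambda b:b[1][4]);print(b[1],cast(b[0],K,T,.19)[0]); ys=np.where(b[2].any(1))[0]
rows=[y for y in (*range(ys[0]+4,ys[0]+25,4),*range(ys[-1]-24,ys[-1]-3,4))]
f=np.polyfit(rows,[np.where(b[2][y])[0][[0,-1]].mean() for y in rows],1)
for z in(.201,.196):
    e=cast([(np.polyval(f,y),y) for y in(ys[0]-.5,ys[-1]+.5)],K,T,z);print(e,np.linalg.norm(e[0]-e[1]),e.mean(0),np.degrees(np.arctan2(*(e[0]-e[1])[[1,0]])))
E
```

```text
11.3333 [ 0.2917  0.3057  1.6645 -0.      1.1718  1.1547]
[315.6873 295.0774] [305 285  22  21 323] [0.5203 0.15   0.1625]
[ 291   95   77  160 5969] [0.5959 0.2036 0.19  ]
[[0.629  0.2325 0.201 ]
 [0.5602 0.172  0.201 ]] 0.09160934534673822 [0.5946 0.2022 0.201 ] 41.3027553719254
[[0.6292 0.2325 0.196 ]
 [0.5589 0.1707 0.196 ]] 0.09351113734004568 [0.5941 0.2016 0.196 ] 41.30275537192543
```

View pics/after.png

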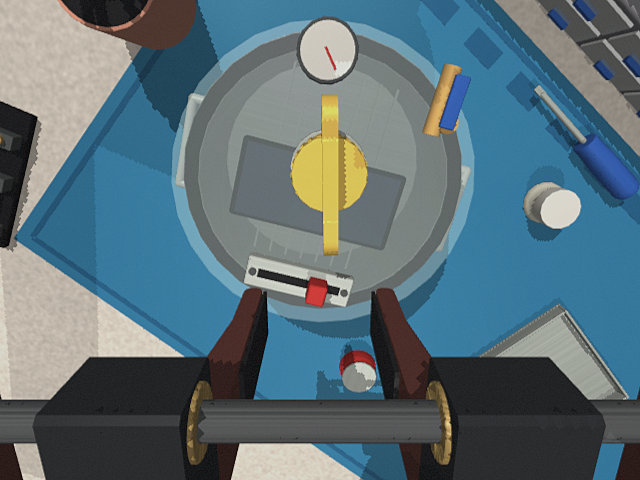

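The slide is back at rest: knob at (316,295), which casts to (0.520,0.150). The gauge needle has moved too. The wing heading is 41.3°, with its axis at (0.5943,0.202). Next: grip and do the first half turn.

```bash
cat >> h.py <<'E'
A=np.array([.5943,.202,0]); HD=np.radians(41.3)
def st(s): print(s,"t",round(get_time(),2),"p",get_tcp_pos(),"F",get_ft_force(),"M",get_ft_torque(),"w",round(get_grip_width(),4),"ff",get_finger_force())
def turn(ang,dz):
    p=np.array(get_tcp_pos());p[2]+=dz
    j=np.array(inverse_kinematics(p,get_ee_rot())); j[5]-=ang; movej(j)
E
python3 - <<'E'
from h import *
q=down(HD)
move_pose(A+[0,0,.235],q); movel(A+[0,0,.180],v=.12); st("down")
command_gripper(0.0); st("grip")
turn(np.pi/2,.0015); st("90")
turn(np.pi/2,.0015); st("180"); print(get_joint_pos())
E
```

```text
down t 12.3 p [0.5947 0.202  0.1809] F [ 0.356   0.1004 -0.3732] M [-0.0509  0.0904 -0.0202] w 0.4974 ff 0.0
grip t 12.93 p [0.5944 0.202  0.1802] F [-0.2268  1.0491  2.0373] M [ 0.0051  0.1491 -0.0076] w 0.099 ff 30.00027358531952
90 t 14.33 p [0.5943 0.202  0.1815] F [ 0.1342  0.7167 -0.4318] M [ 0.0692 -0.082  -0.0156] w 0.1023 ff 29.999772012233734
180 t 15.73 p [0.5945 0.2023 0.1831] F [-0.0924  3.2616 -1.1968] M [ 0.7171 -0.0834  0.0372] w 0.1015 ff 30.000069737434387
[ 0.3089  0.4722  1.6528  0.0005  1.016  -1.9809]
```

```bash
cat >> h.py <<'E'
def cycle(n):
    "regrip after n half turns and turn one more"
    z=.180+.003*n; q=down(HD)
    command_gripper(.35); movel(np.array(get_tcp_pos())+[0,0,.030],v=.2)
    turn(-np.pi,0); movel(A+[0,0,z],frame=q,v=.15); command_gripper(0.0); st(f"grip{n}")
    turn(np.pi,.003); st(f"turned{n+1}")
E
python3 - <<'E'
from h import *
cycle(1); cycle(2)
E
```

```text
grip1 t 20.07 p [0.5947 0.2023 0.1837] F [-1.0506  0.5899  3.1179] M [ 0.1102  0.2147 -0.0015] w 0.1008 ff 29.997451901435852
turned2 t 22.72 p [0.5946 0.2022 0.1867] F [-1.8722  0.0536  3.5503] M [ 0.1625  0.3076 -0.0294] w 0.0985 ff 30.000699162483215
grip2 t 27.05 p [0.5946 0.2022 0.1867] F [-0.1368  0.1575  4.036 ] M [ 0.0204  0.2138 -0.0281] w 0.0996 ff 29.99976933002472
turned3 t 29.7 p [0.5946 0.2023 0.1897] F [-0.6966  1.8076  3.0046] M [ 0.4059  0.1729 -0.0376] w 0.1015 ff 30.000571310520172
```

```bash
python3 - <<'E'
from h import *
cycle(3)
turn(.45,.0005); st("extra"); print(get_joint_pos()[5])
p=np.array(get_tcp_pos())
r=movel(p+[0,0,.008],v=.03,until_force=6); print(r); st("lift")
E
```

```text
grip3 t 34.03 p [0.5947 0.2022 0.1897] F [-1.4628  0.9055  3.6115] M [ 0.0708  0.2243 -0.0475] w 0.1002 ff 29.99868929386139
turned4 t 36.68 p [0.5946 0.2023 0.1927] F [-0.5065  0.8067  3.6688] M [0.2315 0.1737 0.0165] w 0.1034 ff 30.000436305999756
extra t 37.19 p [0.5946 0.2022 0.1931] F [-0.2171  0.4253  2.5774] M [0.1707 0.1568 0.0063] w 0.1003 ff 30.000042021274567
-2.429364837041955
False
lift t 37.61 p [0.5945 0.2021 0.2012] F [-0.0449  0.09   -0.6837] M [0.1037 0.0693 0.0313] w 0.096 ff 29.998024106025696
```

The thread has let go: the 8 mm lift was free, carrying about 1 N. Carry it to the tray.

```bash
python3 - <<'E'
from h import *
p=np.array(get_tcp_pos())
movel([p[0],p[1],.262],v=.12); st("up")
q=down(np.radians(90)); t=np.array([.5263,-.170,0])
move_pose(t+[0,0,.262],q); st("over")
im,K,T=shot("scene","carry")
movel(t+[0,0,.055],v=.13); wait(.2); st("near")
r=movel(t+[0,0,.034],v=.02,until_force=2.5); print(r); st("touch")
shot("scene","touch")
a=cv2.imread("pics/carry.png")[100:340,150:470];b=cv2.imread("pics/touch.png")[100:340,150:470]
cv2.imwrite("pics/ct.png",np.hstack([cv2.resize(x,(400,300),interpolation=cv2.INTER_CUBIC) for x in(a,b)]))
E
```

```text
up t 38.27 p [0.5941 0.2019 0.2615] F [-0.2299  0.8835 -0.2149] M [0.059  0.105  0.0487] w 0.101 ff 29.997464418411255
over t 40.08 p [ 0.5264 -0.1696  0.2618] F [-0.6084  0.1348 -0.6508] M [-0.0882  0.0724 -0.0419] w 0.1035 ff 29.997498393058777
near t 42.08 p [ 0.5266 -0.1701  0.0555] F [ 0.5913 -0.6486 -0.7171] M [-0.0286  0.1001  0.0181] w 0.0987 ff 29.997392892837524
True
touch t 42.81 p [ 0.5261 -0.17    0.0401] F [-0.7163  0.4736  4.4204] M [-0.0374  0.0693  0.0117] w 0.0995 ff 30.000481009483337
```

View pics/ct.png

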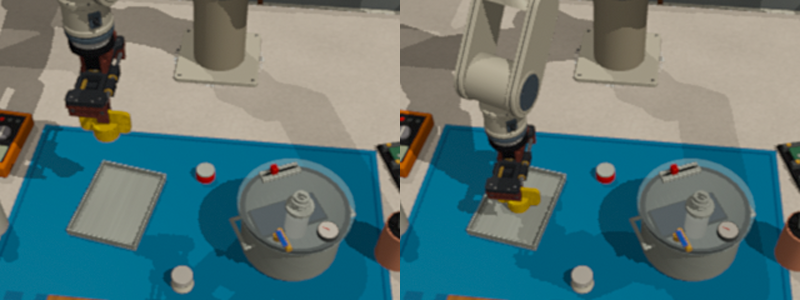

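The left half shows the cap held above the tray. The right half shows it down inside the tray, with contact at TCP z = 0.040 (expected 0.039), and the port bare. Release and retreat.

```bash
python3 - <<'E'
from h import *
command_gripper(.5); wait(.2)
p=np.array(get_tcp_pos()); movel(p+[0,0,.03],v=.1); movel(p+[0,-.0,.16],v=.2)
movel([.40,-.17,.22],v=.2); wait(.3); st("away")
im,K,T=shot("wrist","end")
E
```

```text
away t 46.11 p [ 0.4005 -0.17    0.2197] F [-0.0016  0.0464 -0.2166] M [-0.0929  0.0333 -0.0219] w 0.5003 ff 0.0
```

View pics/end.png

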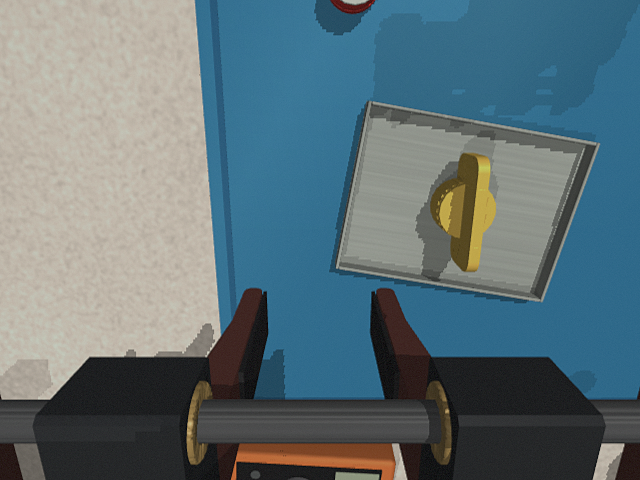

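The cap stands wings up in the middle of the tray at (470,210), with the gripper clear of it.

```bash
python3 -c "
from station import *
print(job_done(),get_time())"
```

```text
the job is handed in; nothing more can be done
the job is handed in; nothing more can be done
```

The job is done and handed in at about 46 s: I bled the chamber and the slide snapped back, then unscrewed the cap and stood it wings up on the tray floor. I saw nothing else on the bench shift in the pictures I viewed, though I didn't measure it.

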